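# Lay the probe in the inspection cradle and click the camera in

## Robot

A 6-joint arm with a two-finger parallel gripper is mounted at the origin on the work surface. World frame = base frame: x ahead of the robot, y to its left, z up, the work surface at z = 0. Lengths are in m, angles in rad, forces in N, time in s.
With the tool pointing down it reaches from about 0.375 to 0.925 m from the base axis. Payload 5.7 kg.
Tool frame: the origin (TCP) lies midway between the tips of the shut fingers; the grasp point (between the pads) lies 19 mm behind it; z points along the fingers, y is the line along which they close (so a half turn about z gives the same grasp; the last joint's range is limited). The gripper opens to 88 mm and grips with 3 to 60 N. Pads are 20 mm wide; open, the fingers measure 115 mm over their backs; the gripper's body (75 mm by 178 mm) begins 61 mm behind the grasp point.
Start: joints at [1.007, 0.359, 1.51, -0, 1.272, -0.115], TCP at [0.26, 0.541, 0.223] pointing down, gripper open.
Joint ranges: [-2.97, 2.97], [-1.01, 2.36], [0.21, 2.38], [-0.96, 4.11], [0.2, 2.71], [-2.98, 2.98]. Speed limits (rad/s): [2.39, 2.39, 3.14, 3.14, 3.14, 3.14].

## Interface

Orientations are given as a unit quaternion [w, x, y, z].
In Python, from workcell import ctrl gives the robot as it stands. The module is installed in compiled form; this text tells all that it offers.
- The arm moves only by the tool play_rows, never from a script. Its argument "steps" is text: rows parted by semicolons, each of 7 numbers parted by spaces: the turn, a rotation vector about the world's x, y, z in degrees, then the shift along the world's x, y, z in cm, then the finger opening in cm, from 0 to 8.78. A call has 1 to 5 rows; each row is the pose to reach, as a shift and turn from the pose commanded when the call began; what a row does not reach only later rows make up. A row lasts 1/10 s, in which the tool goes at most 50 mm and 8.59 degrees, less where a joint would pass 70% of its speed; a pose out of reach is approached as far as the arm can. A call with a gripper value outside its range is refused whole. The fingers move at their own pace and stop on an object; the grip force is fixed at half the most. Time passes only in rows, so rows that repeat a pose let the fingers close. It gives the time, the measured TCP pose, the force, the opening and the grip force at its end, in the units of the state.
- ctrl.sense(): the state, without advancing time (a new reading comes with each control period).
- ctrl.grab_frame(name): name is "side" or "top" or "wrist"; returns a dict with "img" (420x560x3 uint8, red, green, blue), "depth" (420x560 float32, m along the optical axis (not along the pixel's ray), 0 where there is no reading), "fx", "fy", "cx", "cy" (pixels), "pose" (4x4, takes a point from camera to world coordinates); the wrist camera has in their place "tool_from_camera" (4x4, takes a point from camera to tool coordinates, whose origin is the TCP and whose axes are the flange's). Camera axes: x right, y down, z forward; pixel columns grow to the right and rows downward; lengths in m; the calibration is good to about 2 mm. A picture is of the moment at which its call begins: read the wrist's pose just before it.
- ctrl.job_done(): hands the job in; it is judged then, once.
Trained networks look in the newest picture that a camera, given by its name, has taken for a name from the list of things; names that differ only in an ending like _2 or _b are one class to them, and where a whole thing is asked for, a point or a joint stands for the part that bears it (a point fixed in the world has none). Each returns a list of dicts, best first, with "p" (0 to 1); they miss things now and then, are a little off and sometimes report something else, mostly with a low value. They report only what shows in the picture. A call takes as long as a camera call. They do not tell look-alikes from the thing itself.
- ctrl.find_in(camera, query): "point" ([column, row] in pixels, amid what is visible of it).
- ctrl.landmark_of(camera, query): "point" ([column, row] in pixels: a listed point, or the origin of a listed thing).
The state is a dict: "time_s": time; "joint_pos": joint angles; "dq": joint speeds; "tau": joint torques, N m; "position": TCP position; "orientation": TCP orientation; "wrist_force": force on the tool from outside, world axes, zero at the start; "ft_torque": the same for the moment, N m; "finger_gap": finger opening in m; "grip_force": force on a finger pad.
Only numpy, scipy, OpenCV 4.12 (cv2) and the standard library are available. Lean on these libraries where they do the work, as an engineer would, in place of code of your own. Each camera call takes 0.05 s, during which the arm holds its last target. There are 200 camera calls.

## Task

Lay the loose blue probe flat in the empty pair of V supports of the cradle, lined up with the probe already lying in the other supports and with its orange tip towards the camera like that one. Then take the black knob of the red ratchet lever and swing the lever on by exactly three clicks from where it stands, counting the clicks as you feel them, and finish still holding the knob there so that the camera stays put. Leave the other probe and the other things on the bench alone.

Things in the scene. Friction and masses are not known exactly. Their poses are not given: they have to be found in the camera images.
- probe_mid (a point): Centre of the loose probe, a 140 mm rod (60 g) lying on the bench, this point 8 mm above it. Own x runs along the rod to the orange tip. Blue round shaft 12 mm in diameter, 42 mm either way from here; beyond it a black hexagonal cap (-x side, 33 mm long) and an orange hexagonal tip (+x side, 23 mm long), both 16 mm across flats.
- probe_tip (a point): Outer end of the loose probe's orange tip, on the rod's axis, 65 mm from probe_mid along the probe's own x.
- neighbour: Bystander: an identical probe already lying in the rear supports, orange tip towards the camera; loose. Origin 8 mm below the centre of its shaft, own x towards its orange tip.
- rig: Grey base plate 160 x 300 x 10 mm, fixed; origin on the bench, z up. In its frame the empty row of white V supports is centred at x -39, y -75 mm, the neighbour's row at x +39, y -75 mm. Laid probes have their own x (tip) along the rig's +y. The black camera (71 mm high) stands at x 0, y 13 to 76 mm, looks to -y and creeps 2 mm that way per click. Lever pivot at x 0, y 140 mm.
- cradle_mid (a point): Where the centre of the laid probe belongs: middle of the empty row, 30.5 mm above the bench (axis of a shaft lying in the Vs); axes as the rig. The row's two supports, 8 mm thick, are 27 mm either way along y, 46 mm free between them for fingers; each V is 90 degrees, 31 mm wide at its mouth 37 mm above the bench, bottom at 22 mm. Lengthwise play 11 mm before a hexagonal end fouls.
- lever: Red lever on an upright pivot; origin on the pivot axis on the bench, own x along the arm to the knob, z up. Arm 18 mm wide, its top 56 mm above the bench. It advances clockwise seen from above (knob towards the rig's +x, away from the robot); a ratchet blocks the way back. One click is 0.20 rad, 26 mm at the knob. Starts at rest in one of its first three notches.
- lever_knob (a point): Grip point of the lever's black upright knob (red band near its top), 130 mm from the pivot: a round post 22 mm in diameter from 56 to 108 mm above the bench, this point on its axis at 85 mm. Pushing it on, the resistance climbs from about 2 N to about 6 N over the first half of a click, then drops and the lever pulls on by itself (up to 10 N) into the next notch: that is the click.
- weigh_boat: Bystander: white plastic weighing boat, 85 x 85 x 22 mm; origin under its base.
- wash_bottle: Bystander: white bottle with red cap, 66 mm wide, 180 mm high; origin under its base.
- jar: Bystander: amber jar with white lid, 60 mm wide, 75 mm high; origin under its base.
- stir_bar: Bystander: white stirring bar, 35 x 9 x 9 mm, on a paper tissue; origin at its underside.
Things that resemble listed ones, but are neither listed nor needed, are in the scene too. What is shaped like the part that bears probe_mid but yellow is not meant.

How it is judged:
By the outcome, as a careful person would: the job done as asked, in the order asked, and still so for the second after the job is handed in, while the arm keeps its last pose, push and grip.
It also fails if it takes over 67 s, if anything falls off the work surface, if the arm or the gripper's body presses on something with over 40 N, if the wrist force passes 120 N, or if a joint passes its speed limit or range.

## Working session

There is one attempt and no reset: what is moved stays moved. The work goes in short steps, Python scripts to look and compute and a tool call to move; the robot and the scene stay as the last step left them, time stands still between calls to the robot, and variables do not carry over. Pictures are saved under pics/ and viewed, at most 10 in all, crops included, and the job is handed in when it is done.

Besides the shell and the picture viewer there is one more tool, called as name(argument=value, ...), one argument or row to a line, values as JSON. play_rows: Moves the arm, as the interface text tells. Its arguments: {"type":"object","properties":{"steps":{"type":"string"}},"required":["steps"]}

```bash
mkdir -p pics
cat > h.py <<'E'
import numpy as np, cv2
from workcell import ctrl
from scipy.spatial.transform import Rotation as R
def q2R(q): return R.from_quat([q[1],q[2],q[3],q[0]]).as_matrix()
def cam(name):
    s=ctrl.sense(); f=ctrl.grab_frame(name)
    if name=="wrist":
        T=np.eye(4);T[:3,:3]=q2R(s["orientation"]);T[:3,3]=s["position"]
        f["pose"]=T@f["tool_from_camera"]
    return f
def ray(f,p):
    d=np.array([(p[0]-f["cx"])/f["fx"],(p[1]-f["cy"])/f["fy"],1.])
    return f["pose"][:3,3], f["pose"][:3,:3]@d
def atz(f,p,z):
    o,d=ray(f,p); return o+d*(z-o[2])/d[2]
def atdepth(f,p):
    o,d=ray(f,p); u,v=int(round(p[0])),int(round(p[1]))
    w=f["depth"][max(v-1,0):v+2,max(u-1,0):u+2]; w=w[w>0]
    return o+d*np.median(w) if len(w) else None
def proj(f,P):
    c=np.linalg.inv(f["pose"])@np.append(P,1); return np.array([f["fx"]*c[0]/c[2]+f["cx"],f["fy"]*c[1]/c[2]+f["cy"]])
def tri(l):
    A=np.zeros((3,3));b=np.zeros(3)
    for f,p in l:
        o,d=ray(f,p);d=d/np.linalg.norm(d);M=np.eye(3)-np.outer(d,d);A+=M;b+=M@o
    return np.linalg.solve(A,b)
def save(f,n): cv2.imwrite("pics/"+n+".png",cv2.cvtColor(f["img"],cv2.COLOR_RGB2BGR))
E
python3 - <<'E'
from h import *
np.set_printoptions(precision=4,suppress=True)
F={n:cam(n) for n in("side","top","wrist")}
im=np.vstack([F["side"]["img"],F["top"]["img"]])
for n in F: save(F[n],n)
cv2.imwrite("pics/both.png",cv2.cvtColor(np.hstack([F["side"]["img"],F["top"]["img"]]),cv2.COLOR_RGB2BGR))
for n in F: print(n,F[n]["pose"][:3,3],F[n]["pose"][:3,2],F[n]["fx"])
for n in("side","top"):
  for q in("probe_mid","probe_tip","neighbour","rig","cradle_mid","lever","lever_knob"):
    for r in ctrl.landmark_of(n,q)[:4]:
        print(n,q,np.round(r["point"]),round(r["p"],2),atdepth(F[n],r["point"]))
s=ctrl.sense();print(s["position"],s["orientation"],s["wrist_force"],s["time_s"],s["finger_gap"])
E
```

```text
side [-0.01   -0.5136  0.9286] [ 0.4748  0.5059 -0.7202] 462.9250166321255
top [0.4093 0.0595 1.092 ] [ 0.1378  0.02   -0.9903] 389.8456528325882
wrist [0.1942 0.5725 0.3844] [ 0.2362 -0.1156 -0.9648] 335.67733770781956
side probe_mid [380. 337.] 0.88 [ 0.4669 -0.2993  0.013 ]
side probe_mid [348. 398.] 0.56 [ 0.3204 -0.3384  0.0121]
side probe_mid [312. 238.] 0.39 [ 0.5614 -0.0029  0.0104]
side probe_tip [352. 328.] 0.97 [ 0.4387 -0.2436  0.0154]
side probe_tip [323. 375.] 0.77 [ 0.3196 -0.2718  0.0118]
side probe_tip [211. 154.] 0.43 [0.5697 0.435  0.0203]
side neighbour [341. 243.] 0.59 [ 0.5907 -0.0768  0.0285]
side rig [311. 239.] 0.56 [ 0.5573 -0.004   0.0115]
side cradle_mid [318. 257.] 0.76 [ 0.5295 -0.0563  0.0081]
side lever [276. 210.] 0.78 [0.5472 0.117  0.0336]
side lever [211. 151.] 0.72 [0.572  0.433  0.0311]
side lever [257. 152.] 0.44 [0.6876 0.3553 0.0099]
side lever_knob [235. 166.] 0.81 [0.5379 0.2681 0.0963]
top probe_mid [436. 300.] 0.84 [ 0.3056 -0.3315 -0.0006]
top probe_mid [423. 241.] 0.6 [ 0.4625 -0.2998  0.0011]
top probe_tip [414. 296.] 0.86 [ 0.3137 -0.2711  0.0015]
top neighbour [340. 194.] 0.66 [ 0.5909 -0.0697  0.0105]
top rig [314. 204.] 0.79 [0.5595 0.0025 0.0106]
top cradle_mid [340. 220.] 0.97 [ 0.5159 -0.0693  0.0086]
top lever [265. 201.] 0.64 [0.5583 0.1368 0.0561]
top lever_knob [211. 206.] 0.67 [ 0.5507  0.2935 -0.0009]
[0.2603 0.5405 0.2226] [-0.      0.2225  0.9749 -0.0001] [-0.5943  0.1617  0.8494] 0.85 0.08795474369941832
```

View pics/top.png

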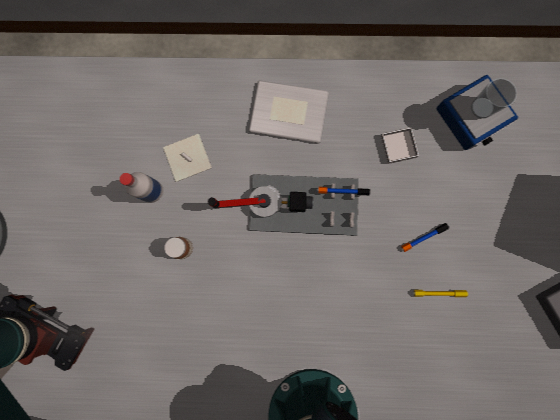

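View pics/side.png

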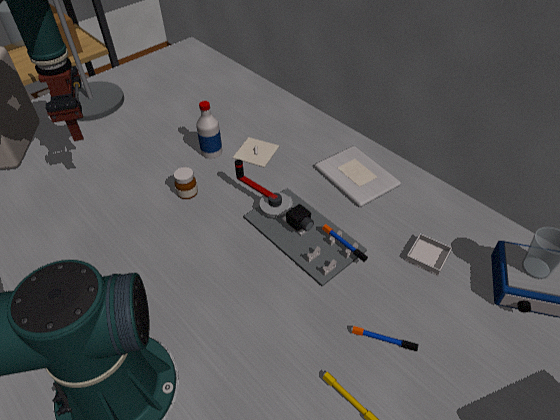

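Blue loose candidate: top (424,238), side (383,338). The look-alikes are the yellow one, top (440,293), and the neighbour in the rear Vs, top (343,191). The loose blue one with black cap and orange tip on the bench fits the description. I'll confirm it in a crop and compute rough geometry.

Run:
```python
from h import *
np.set_printoptions(precision=4,suppress=True)
F={n:cam(n) for n in("side","top")}
crop=cv2.resize(F["top"]["img"][165:310,195:480],None,fx=2.8,fy=2.8,interpolation=cv2.INTER_CUBIC)
cv2.imwrite("pics/crop1.png",cv2.cvtColor(crop,cv2.COLOR_RGB2BGR))
def comp(f,lo,hi,box,z):
    h=cv2.cvtColor(f["img"],cv2.COLOR_RGB2HSV); m=cv2.inRange(h,lo,hi)
    k=np.zeros_like(m);x0,y0,x1,y1=box;k[y0:y1,x0:x1]=m[y0:y1,x0:x1]
    v,u=np.nonzero(k); P=np.array([atz(f,(a,b),z) for a,b in zip(u,v)])
    c=P.mean(0); w=np.linalg.svd(P[:,:2]-c[:2])[2][0]; return len(u),c,w,np.degrees(np.arctan2(w[1],w[0])),(u.mean(),v.mean())
blue=((100,120,40),(125,255,255));org=((5,150,100),(18,255,255))
R_={}
for n,box,bn in(("top",(390,215,460,260),(305,175,380,205)),("side",(340,315,425,360),(315,220,372,265))):
    for nm,b,z in(("loose",box,.010),("neigh",bn,.0325)):
        for cn,c in(("blue",blue),("org",org)):
            r=comp(F[n],*c,b,z);R_[n,nm,cn]=r[4];print(n,nm,cn,*r)
for nm in("loose","neigh"):
    for cn in("blue","org"): print(nm,cn,tri([(F[n],R_[n,nm,cn]) for n in F]))
k={n:ctrl.landmark_of(n,"lever_knob")[0]["point"] for n in F};print(k,tri([(F[n],k[n]) for n in F]))
k={n:ctrl.landmark_of(n,"rig")[0]["point"] for n in F};print(k,tri([(F[n],k[n]) for n in F]))
k={n:ctrl.landmark_of(n,"cradle_mid")[0]["point"] for n in F};print(k,tri([(F[n],k[n]) for n in F]))
for p in((251,175),(358,179),(357,235),(248,230)): print("corner",atz(F["top"],p,.01))
```

```text
top loose blue 125 [ 0.473  -0.2999  0.01  ] [-0.4707  0.8823] 118.08063962851561 (np.float64(423.816), np.float64(237.344))
top loose org 42 [ 0.4446 -0.2525  0.01  ] [-0.5703  0.8214] 124.77112356166649 (np.float64(406.7142857142857), np.float64(247.35714285714286))
top neigh blue 130 [ 0.5956 -0.0738  0.0325] [-0.0093 -1.    ] -90.53083559212673 (np.float64(342.5615384615385), np.float64(190.53846153846155))
top neigh org 47 [ 0.5976 -0.0185  0.0325] [ 0.1193 -0.9929] -83.14691599708833 (np.float64(322.4255319148936), np.float64(189.4468085106383))
side loose blue 200 [ 0.4726 -0.3031  0.01  ] [ 0.4821 -0.8761] -61.17619553103291 (np.float64(382.73), np.float64(337.605))
side loose org 74 [ 0.4459 -0.2548  0.01  ] [ 0.4473 -0.8944] -63.43193607757479 (np.float64(357.4189189189189), np.float64(330.55405405405406))
side neigh blue 135 [ 0.5961 -0.0746  0.0325] [-0.0329 -0.9995] -91.88276386128337 (np.float64(342.3925925925926), np.float64(240.7925925925926))
side neigh org 51 [ 0.5982 -0.0191  0.0325] [-0.2905 -0.9569] -106.88619072818132 (np.float64(326.6078431372549), np.float64(228.13725490196077))
loose blue [ 0.4739 -0.3018  0.0061]
loose org [ 0.4456 -0.2537  0.0086]
neigh blue [ 0.5961 -0.0742  0.0317]
neigh org [ 0.598  -0.0188  0.0322]
{'side': [238.0, 168.4], 'top': [212.9, 204.3]} [0.5456 0.2705 0.0822]
{'side': [311.7, 237.2], 'top': [317.4, 205.5]} [ 0.5553 -0.0066  0.0206]
{'side': [319.0, 258.9], 'top': [343.4, 220.1]} [ 0.5129 -0.0752  0.0346]
corner [0.6395 0.1824 0.01  ]
corner [ 0.6334 -0.12    0.01  ]
corner [ 0.4757 -0.1166  0.01  ]
corner [0.4834 0.1855 0.01  ]
```

View pics/crop1.png

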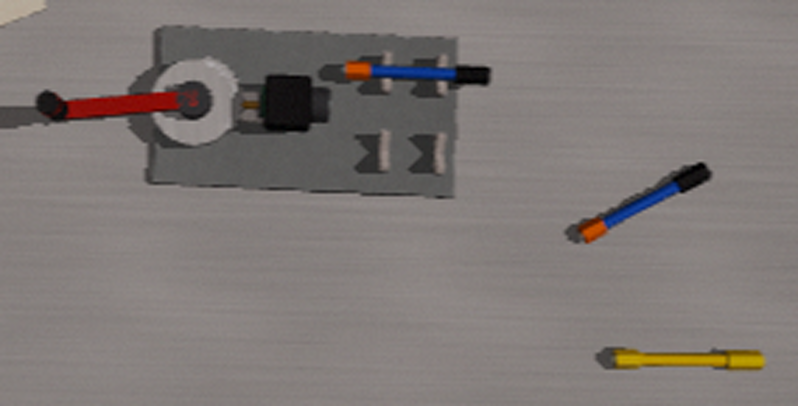

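The crop confirms it: the loose blue probe has its orange tip at crop (595,232) and its black cap at (692,178). The yellow rod is the look-alike. The empty Vs are at crop (370–440,150). Now moving towards the probe.

play_rows(
  steps="0 0 -35 12 -22 0 8.7;0 0 -35 12 -22 0 8.7;0 0 -35 12 -22 0 8.7;0 0 -35 12 -22 0 8.7;0 0 -35 12 -22 0 8.7",
)

```text
time_s: 1.75
position: [0.3807, 0.3195, 0.2229]
orientation: [0.0, 0.507, 0.862, 0.0]
wrist_force: [0.6, 0.2, 0.8]
finger_gap: 0.0869
grip_force: 0.0
```

play_rows(
  steps="0 0 0 8 -23 0 6;0 0 0 8 -23 0 6;0 0 0 8 -23 0 6;0 0 0 8 -23 0 6;0 0 0 8 -23 0 6",
)

```text
time_s: 2.25
position: [0.4606, 0.0888, 0.223]
orientation: [0.0, 0.506, 0.863, 0.0]
wrist_force: [0.7, 0.2, 0.9]
finger_gap: 0.0602
grip_force: 0.0
```

play_rows(
  steps="0 0 0 1 -24 0 4;0 0 0 1 -24 0 4;0 0 0 1 -24 0 4;0 0 0 1 -24 0 4;0 0 0 1 -24 0 4",
)

```text
time_s: 2.75
position: [0.47, -0.1518, 0.2229]
orientation: [0.001, 0.506, 0.863, -0.0]
wrist_force: [1.3, 0.5, -0.3]
finger_gap: 0.0396
grip_force: 0.0
```

Run:
```python
from h import *
np.set_printoptions(precision=4,suppress=True)
f=cam("wrist"); save(f,"w1"); np.save("w1.npy",f,allow_pickle=True)
for P in((.518,-.072,.0305),(.4735,-.3015,.008),(.596,-.074,.0305)): print(proj(f,P))
for q in("cradle_mid","neighbour","rig","probe_mid"):
    for r in ctrl.landmark_of("wrist",q)[:2]: print(q,r,atz(f,r["point"],.0305))
```

```text
[360.9235 142.7349]
[227.0127 286.8682]
[421.2237 180.4245]
cradle_mid {'point': [358.2, 139.4], 'p': 0.93} [ 0.5137 -0.0705  0.0305]
neighbour {'point': [419.8, 177.0], 'p': 0.91} [ 0.5925 -0.0717  0.0305]
rig {'point': [421.8, 95.6], 'p': 0.82} [ 0.5461 -0.0029  0.0305]
probe_mid {'point': [103.4, 254.2], 'p': 0.95} [ 0.3296 -0.3206  0.0305]
```

View pics/w1.png

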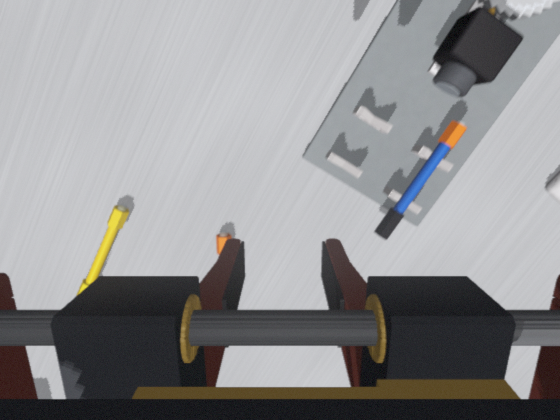

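play_rows(
  steps="0 0 0 0.3 -15 -4 4;0 0 0 0.3 -15 -4 4;0 0 0 0.3 -15 -4 4;0 0 0 0.3 -15 -4 4;0 0 0 0.3 -15 -4 4",
)

```text
time_s: 3.5
position: [0.473, -0.2981, 0.182]
orientation: [-0.001, 0.506, 0.863, 0.0]
wrist_force: [-0.2, 0.5, -0.8]
finger_gap: 0.0398
grip_force: 0.0
```

Run:
```python
from h import *
np.set_printoptions(precision=4,suppress=True)
f=cam("wrist"); save(f,"w2")
h=cv2.cvtColor(f["img"],cv2.COLOR_RGB2HSV)
for nm,lo,hi,z in(("blue",(100,120,40),(125,255,255),.011),("org",(5,150,100),(18,255,255),.011)):
    m=cv2.inRange(h,lo,hi); n,l,st,c=cv2.connectedComponentsWithStats(m)
    for i in range(1,n):
        if st[i,4]<60: continue
        v,u=np.nonzero(l==i);P=np.array([atz(f,(a,b),z) for a,b in zip(u,v)])
        w=np.linalg.svd(P[:,:2]-P[:,:2].mean(0),full_matrices=False)[2][0]
        t=(P[:,:2]-P[:,:2].mean(0))@w
        print(nm,st[i],P.mean(0),np.degrees(np.arctan2(w[1],w[0]))%180,t.min(),t.max(),"ends mid",P[:,:2].mean(0)+w*(t.min()+t.max())/2)
for q in("probe_mid","probe_tip"):
    for r in ctrl.landmark_of("wrist",q)[:2]: print(q,r,atz(f,r["point"],.008),atdepth(f,r["point"]))
for P in((.518,-.072,.0305),): print(proj(f,P))
```

```text
blue [ 502    0   58   82 1228] [ 0.6036 -0.0671  0.011 ] 89.36881782639507 -0.03794694587700612 0.03683632416457533 ends mid [ 0.6036 -0.0665]
blue [275 149  12  81 839] [ 0.4693 -0.2971  0.011 ] 118.58134122053123 -0.03972835016311428 0.04328609178397245 ends mid [ 0.4702 -0.2987]
blue [505 372  29  27 504] [ 0.8352 -0.364   0.011 ] 153.02425838286103 -0.02204916260865012 0.025852173241231784 ends mid [ 0.8369 -0.3648]
org [273 124  17  24 379] [ 0.4438 -0.2505  0.011 ] 122.70574586264098 -0.010757746508636923 0.011817783724967139 ends mid [ 0.4441 -0.251 ]
probe_mid {'point': [284.3, 190.0], 'p': 0.96} [ 0.4736 -0.2972  0.008 ] [ 0.4731 -0.2964  0.0123]
probe_mid {'point': [131.2, 150.6], 'p': 0.79} [ 0.3213 -0.3367  0.008 ] [ 0.3232 -0.335   0.0135]
probe_tip {'point': [282.8, 124.9], 'p': 0.87} [ 0.4406 -0.2415  0.008 ] [ 0.4405 -0.2413  0.0167]
probe_tip {'point': [156.0, 86.1], 'p': 0.71} [ 0.3185 -0.269   0.008 ] [ 0.3202 -0.2685  0.013 ]
[465.4165 -12.0306]
```

View pics/w2.png

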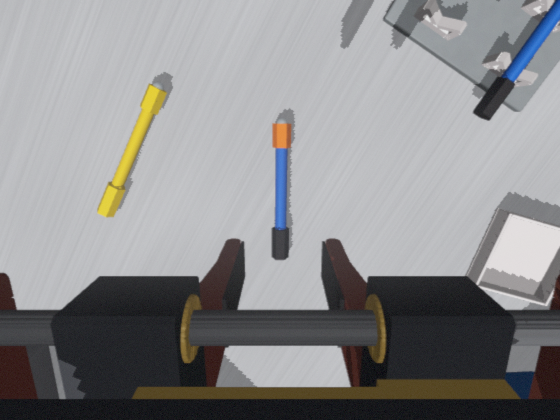

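View w2: the probe lies straight between the fingers, tip at (281,133) and cap at (280,243). Now going down and gripping.

play_rows(
  steps="0 0 0 -0.1 0 -5 4;0 0 0 -0.1 0 -10 4;0 0 0 -0.1 0 -14 4;0 0 0 -0.1 0 -16.5 4;0 0 0 -0.1 0 -17.6 4",
)

```text
time_s: 4.15
position: [0.471, -0.2961, 0.0049]
orientation: [-0.002, 0.505, 0.863, 0.0]
wrist_force: [0.6, -0.7, 0.7]
finger_gap: 0.0399
grip_force: 0.0
```

play_rows(
  steps="0 0 0 0 0 -0.2 4;0 0 0 0 0 -0.2 1;0 0 0 0 0 -0.2 0.8;0 0 0 0 0 -0.2 0.8;0 0 0 0 0 -0.2 0.8",
)

```text
time_s: 4.65
position: [0.4726, -0.2995, 0.0057]
orientation: [0.001, 0.505, 0.863, -0.0]
wrist_force: [0.2, -0.3, 4.3]
finger_gap: 0.0118
grip_force: 17.2
```

play_rows(
  steps="0 0 0 0 0 2 0.8;0 0 0 0 0 6 0.8;0 0 -8 1 4 11 0.8;0 0 -16 2 8 12 0.8;0 0 -24 3 12.5 12 0.8",
)

```text
time_s: 5.15
position: [0.5041, -0.1773, 0.1282]
orientation: [0.003, 0.674, 0.738, 0.001]
wrist_force: [0.8, -0.4, -0.9]
finger_gap: 0.0111
grip_force: 30.0
```

play_rows(
  steps="0 0 -6.5 1.2 5 0 0.8;0 0 -6.5 1.4 10 0 0.8;0 0 -6.5 1.4 10 0 0.8;0 0 -6.5 1.4 10 0 0.8",
)

```text
time_s: 5.55
position: [0.5154, -0.0757, 0.1249]
orientation: [0.0, 0.711, 0.703, -0.0]
wrist_force: [-0.7, 0.4, -0.6]
finger_gap: 0.011
grip_force: 30.0
```

Run:
```python
from h import *
np.set_printoptions(precision=4,suppress=True)
s=ctrl.sense();print(s["position"],s["orientation"],s["finger_gap"],s["grip_force"],s["wrist_force"])
f=cam("wrist"); save(f,"w3")
for P in((.515,-.072,.0305),(.593,-.074,.0305)): print(proj(f,P))
for q in("cradle_mid","neighbour","probe_mid","probe_tip"):
    for r in ctrl.landmark_of("wrist",q)[:2]: print(q,r,atz(f,r["point"],.0305),atdepth(f,r["point"]))
```

```text
[ 0.5154 -0.0757  0.1249] [ 0.0002  0.7113  0.7029 -0.0001] 0.010983019582550888 29.980202615261078 [-0.7471  0.3941 -0.5617]
[283.7536 206.3314]
[382.1164 207.6025]
cradle_mid {'point': [286.6, 206.1], 'p': 0.76} [ 0.5173 -0.0718  0.0305] [ 0.5164 -0.0442  0.1333]
cradle_mid {'point': [381.8, 202.9], 'p': 0.35} [ 0.5925 -0.0701  0.0305] [ 0.5909 -0.0687  0.0359]
neighbour {'point': [381.0, 203.9], 'p': 0.58} [ 0.5919 -0.071   0.0305] [ 0.5903 -0.0695  0.0359]
probe_mid {'point': [282.0, 255.9], 'p': 0.91} [ 0.5131 -0.1144  0.0305] [ 0.5139 -0.0695  0.1336]
probe_tip {'point': [286.4, 125.5], 'p': 0.71} [ 0.5177 -0.0098  0.0305] [ 0.5166 -0.007   0.1322]
probe_tip {'point': [284.3, 206.6], 'p': 0.32} [ 0.5154 -0.0722  0.0305] [ 0.5153 -0.0444  0.1331]
```

View pics/w3.png

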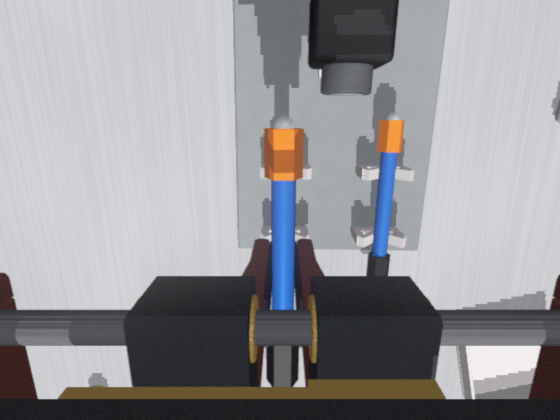

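Run:
```python
from h import *
np.set_printoptions(precision=4,suppress=True)
f=cam("wrist")
g=cv2.cvtColor(f["img"],cv2.COLOR_RGB2HSV)
m=((g[...,2]>165)&(g[...,1]<40)).astype(np.uint8); m[:,:240]=0;m[:,425:]=0;m[:100]=0;m[248:]=0
n,l,st,c=cv2.connectedComponentsWithStats(m)
for i in range(1,n):
    if st[i,4]>15: print(st[i],"L",atz(f,(st[i,0],c[i,1]),.036),"R",atz(f,(st[i,0]+st[i,2]-1,c[i,1]),.036), "d",atdepth(f,c[i]))
h=g
for nm,lo,hi,z in(("blue",(100,120,40),(125,255,255),.134),("org",(5,150,100),(18,255,255),.136)):
    k=cv2.inRange(h,lo,hi); n,l,st,c=cv2.connectedComponentsWithStats(k)
    for i in range(1,n):
        if st[i,4]<200: continue
        zz=z if st[i,0]<330 else .035
        v,u=np.nonzero(l==i);P=np.array([atz(f,(a,b),zz) for a,b in zip(u,v)])
        w=np.linalg.svd(P[:,:2]-P[:,:2].mean(0),full_matrices=False)[2][0]
        print(nm,st[i],P.mean(0),P.min(0),P.max(0),np.degrees(np.arctan2(w[1],w[0]))%180)
```

```text
[ 240  100   34  148 3634] L [ 0.4827 -0.0437  0.036 ] R [ 0.5075 -0.0441  0.036 ] d [ 0.4897 -0.0477  0.0112]
[ 277  100  102  148 9009] L [ 0.5106 -0.0427  0.036 ] R [ 0.5863 -0.044   0.036 ] d [ 0.5559 -0.0473  0.0104]
[ 388  100   37  148 3931] L [ 0.5943 -0.0517  0.036 ] R [ 0.6216 -0.0522  0.036 ] d [ 0.621  -0.0567  0.011 ]
blue [ 372  149   25  105 1551] [ 0.5928 -0.0701  0.035 ] [ 0.5856 -0.1137  0.035 ] [ 0.5996 -0.0304  0.035 ] 88.48288259091731
blue [ 271  181   25  130 2930] [ 0.5145 -0.0666  0.134 ] [ 0.5081 -0.1019  0.134 ] [ 0.5203 -0.0343  0.134 ] 88.69253194717714
org [378 116  26  32 749] [ 0.594  -0.0177  0.035 ] [ 0.5852 -0.0292  0.035 ] [ 0.6027 -0.0067  0.035 ] 91.38819207762197
org [ 265  129   38   51 1830] [ 0.5158 -0.0216  0.136 ] [ 0.5073 -0.0332  0.136 ] [ 0.5239 -0.0108  0.136 ] 88.97846896288154
```

View w3: the probe is held level with the tip forward (283,125). The empty Vs are at (286,173) and (285,236), right under it. It needs about +1 mm in x and +4 mm in y, then lowering.

play_rows(
  steps="0 0 0 0.1 0.4 -3 0.8;0 0 0 0.1 0.4 -6 0.8;0 0 0 0.1 0.4 -8 0.8;0 0 0 0.1 0.4 -8.8 0.8;0 0 0 0.1 0.4 -9.2 0.8",
)

```text
time_s: 6.35
position: [0.5161, -0.0734, 0.0318]
orientation: [-0.001, 0.713, 0.701, -0.0]
wrist_force: [-0.2, 1.0, -0.1]
finger_gap: 0.0113
grip_force: 30.0
```

play_rows(
  steps="0 0 0 0 0 -0.2 0.8;0 0 0 0 0 -0.3 0.8;0 0 0 0 0 -0.4 0.8;0 0 0 0 0 -0.4 0.8",
)

```text
time_s: 6.75
position: [0.5169, -0.0729, 0.0291]
orientation: [0.0, 0.712, 0.702, 0.0]
wrist_force: [0.0, -0.5, -0.0]
finger_gap: 0.011
grip_force: 30.0
```

play_rows(
  steps="0 0 0 0 0 -0.1 0.8;0 0 0 0 0 -0.2 0.8;0 0 0 0 0 -0.2 0.8",
)

```text
time_s: 7.05
position: [0.5172, -0.0728, 0.0279]
orientation: [0.001, 0.712, 0.702, 0.0]
wrist_force: [-1.5, 0.8, 12.4]
finger_gap: 0.0111
grip_force: 30.0
```

Contact in the Vs with 12 N, nearly straight up. I'll ease off 1 mm, release and rise.

play_rows(
  steps="0 0 0 0 0 0.1 0.8;0 0 0 0 0 0.1 1.6;0 0 0 0 0 0.1 2.8;0 0 0 0 0 0.1 3;0 0 0 0 0 0.1 3",
)

```text
time_s: 7.55
position: [0.5164, -0.0727, 0.0273]
orientation: [-0.0, 0.712, 0.702, -0.0]
wrist_force: [-0.3, -0.9, 0.0]
finger_gap: 0.0301
grip_force: 0.0
```

play_rows(
  steps="0 0 0 0 0 1 3;0 0 0 0 0 3 3;0 0 0 0 0 7 3;0 0 0 0 0 11 3;0 0 0 0 0 13 3",
)

```text
time_s: 8.05
position: [0.518, -0.0731, 0.1614]
orientation: [0.002, 0.712, 0.702, 0.001]
wrist_force: [0.6, -0.8, 0.2]
finger_gap: 0.0304
grip_force: 0.0
```

Run:
```python
from h import *
np.set_printoptions(precision=4,suppress=True)
f=cam("wrist"); s_=cam("side"); 
o=np.hstack([f["img"][40:400,150:470],cv2.resize(s_["img"][140:290,220:400],(432,360),interpolation=cv2.INTER_CUBIC)])
cv2.imwrite("pics/w4.png",cv2.cvtColor(o,cv2.COLOR_RGB2BGR))
h=cv2.cvtColor(f["img"],cv2.COLOR_RGB2HSV)
for nm,lo,hi,z in(("blue",(100,120,40),(125,255,255),.034),("org",(5,150,100),(18,255,255),.036)):
    k=cv2.inRange(h,lo,hi); n,l,st,c=cv2.connectedComponentsWithStats(k)
    for i in range(1,n):
        if st[i,4]<200: continue
        v,u=np.nonzero(l==i);P=np.array([atz(f,(a,b),z) for a,b in zip(u,v)])
        D=[atdepth(f,(a,b)) for a,b in zip(u[::7],v[::7])]
        w=np.linalg.svd(P[:,:2]-P[:,:2].mean(0),full_matrices=False)[2][0]
        print(nm,st[i],P.mean(0),P.min(0),P.max(0),np.degrees(np.arctan2(w[1],w[0]))%180,"z",np.median([d[2] for d in D if d is not None]))
t=cam("top")
for q in("lever","lever_knob"):
    a=ctrl.landmark_of("side",q)[0];b=ctrl.landmark_of("top",q)[0]
    print(q,a,b,tri([(s_,a["point"]),(t,b["point"])]))
for q,z in(("wash_bottle",0),("jar",0)):
    b=ctrl.landmark_of("top",q)[0];print(q,b,atz(t,b["point"],z))
k=ctrl.landmark_of("side","lever_knob")
```

```text
blue [ 359  151   20   93 1169] [ 0.5933 -0.0708  0.034 ] [ 0.5866 -0.1148  0.034 ] [ 0.6    -0.0305  0.034 ] 88.54689568978357 z 0.036044339431298755
blue [ 275  152   14   92 1134] [ 0.5159 -0.07    0.034 ] [ 0.5096 -0.1134  0.034 ] [ 0.5225 -0.0301  0.034 ] 88.37721987608457 z 0.03607327050064593
org [272 123  21  27 544] [ 0.5172 -0.0167  0.036 ] [ 0.5089 -0.0276  0.036 ] [ 0.526 -0.006  0.036] 88.50398675744448 z 0.03862010007906175
org [363 122  22  28 550] [ 0.5941 -0.0177  0.036 ] [ 0.5855 -0.0288  0.036 ] [ 0.6027 -0.0064  0.036 ] 93.33593705813257 z 0.038156445993647536
lever {'point': [273.1, 210.8], 'p': 0.88} {'point': [264.4, 202.8], 'p': 0.74} [ 0.5614  0.1435 -0.0011]
lever_knob {'point': [235.8, 169.3], 'p': 0.87} {'point': [211.0, 203.7], 'p': 0.7} [0.5465 0.2788 0.0732]
wash_bottle {'point': [151.9, 192.2], 'p': 0.65} [0.5865 0.4655 0.    ]
jar {'point': [183.1, 248.8], 'p': 0.66} [0.4278 0.3666 0.    ]
```

View pics/w4.png

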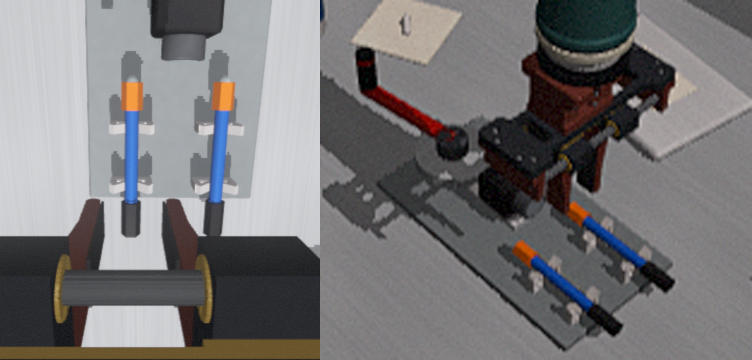

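The probe lies parallel and level with the neighbour, within about 1 mm lengthwise. Crop tips are at (132,95) and (222,95). Next is the lever knob.

play_rows(
  steps="0 0 0 0.5 4 4 3;0 0 4 1 9 6 5;0 0 7 1.5 14 6 5;0 0 7 2 19 6 5;0 0 7 2.4 24 6 5",
)

```text
time_s: 9.05
position: [0.5397, 0.1589, 0.2173]
orientation: [0.0, 0.668, 0.744, -0.0]
wrist_force: [0.6, 0.5, 0.2]
finger_gap: 0.0499
grip_force: 0.0
```

play_rows(
  steps="0 0 0 0.4 4.5 0 5;0 0 0 0.4 8.5 0 5;0 0 0 0.4 8.5 0 5;0 0 0 0.4 8.5 0 5",
)

```text
time_s: 9.45
position: [0.5431, 0.2425, 0.2165]
orientation: [-0.0, 0.667, 0.745, -0.001]
wrist_force: [0.5, -0.3, -0.0]
finger_gap: 0.05
grip_force: 0.0
```

```bash
cat > k.py <<'E'
from h import *
import sys
np.set_printoptions(precision=4,suppress=True)
s=ctrl.sense();print(s["position"],s["orientation"],s["wrist_force"])
f=cam("wrist"); save(f,sys.argv[1])
for q in("lever_knob","lever"):
    for r in ctrl.landmark_of("wrist",q)[:2]: print(q,r,atz(f,r["point"],.085 if "k" in q else 0),atdepth(f,r["point"]))
print(proj(f,(.5604,.1424,.056)))
h=cv2.cvtColor(f["img"],cv2.COLOR_RGB2HSV)
k=cv2.inRange(h,(0,120,60),(6,255,255))|cv2.inRange(h,(174,120,60),(180,255,255)); n,l,st,c=cv2.connectedComponentsWithStats(k)
for i in range(1,n):
    if st[i,4]>100:
        v,u=np.nonzero(l==i);P=np.array([atz(f,(a,b),.056) for a,b in zip(u,v)])
        w=np.linalg.svd(P[:,:2]-P[:,:2].mean(0),full_matrices=False)[2][0]
        D=np.array([d for d in (atdepth(f,(a,b)) for a,b in zip(u[::5],v[::5])) if d is not None])
        print(st[i],c[i],P.mean(0),np.degrees(np.arctan2(w[1],w[0]))%180,np.median(D,0))
# knob top from depth
d=f["depth"];v,u=np.nonzero(d>0)
ray_=np.c_[(u-f["cx"])/f["fx"],(v-f["cy"])/f["fy"],np.ones(len(u))]*d[v,u][:,None]
W=ray_@f["pose"][:3,:3].T+f["pose"][:3,3]
m=(W[:,2]>.098)&(W[:,2]<.116)&(np.hypot(W[:,0]-.548,W[:,1]-.272)<.04)
if m.sum(): print("top",m.sum(),W[m].mean(0),W[m].min(0),W[m].max(0),(W[m].min(0)+W[m].max(0))/2)
E
python3 k.py w5
```

```text
[0.5431 0.2425 0.2165] [-0.0003  0.6674  0.7447 -0.0009] [ 0.4651 -0.2978 -0.0107]
lever_knob {'point': [291.8, 167.9], 'p': 0.77} [0.5465 0.2718 0.085 ] [0.5455 0.2752 0.1083]
lever {'point': [436.4, 75.9], 'p': 0.24} [0.6905 0.3728 0.    ] [0.6855 0.371  0.0121]
[290.0724 285.463 ]
[ 282  182   18  108 1679] [290.6486 233.7677] [0.5544 0.1997 0.056 ] 96.16474857875306 [0.5544 0.2011 0.0563]
top 584 [0.5464 0.2725 0.1077] [0.5355 0.2609 0.0981] [0.5574 0.2828 0.1105] [0.5465 0.2719 0.1043]
```

View pics/w5.png

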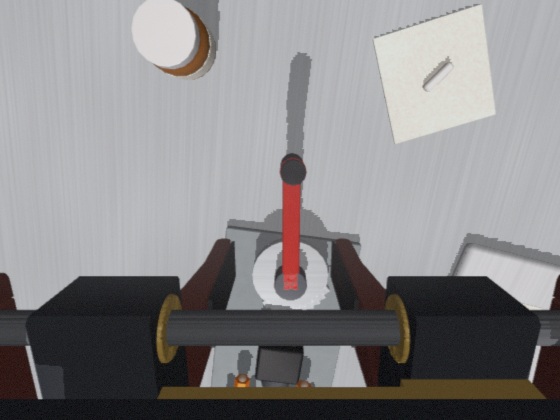

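View w5: the knob top is at (292,168) and the arm's pivot at (290,285). Knob is at (0.5465, 0.272) and the arm angle is 96.2°. Moving over it, down, and gripping.

play_rows(
  steps="0 0 0 0.3 3 -3 5;0 0 0 0.3 3 -7 5;0 0 0 0.3 3 -11 5;0 0 0 0.3 3 -14 5;0 0 0 0.3 3 -14.8 5",
)

```text
time_s: 10.1
position: [0.5442, 0.2695, 0.0662]
orientation: [-0.001, 0.669, 0.743, -0.003]
wrist_force: [-1.1, 0.5, 0.5]
finger_gap: 0.0501
grip_force: 0.0
```

play_rows(
  steps="0 0 0 0 0 0 4;0 0 0 0 0 0 3;0 0 0 0 0 0 2.4;0 0 0 0 0 0 1.8;0 0 0 0 0 0 1.8",
)

```text
time_s: 10.6
position: [0.5479, 0.2724, 0.0711]
orientation: [0.001, 0.668, 0.744, 0.001]
wrist_force: [-0.0, -0.8, 6.2]
finger_gap: 0.0217
grip_force: 30.0
```

play_rows(
  steps="0 0 -1.4 0.33 0.03 0 1.8;0 0 -2.9 0.65 0.05 0 1.8;0 0 -2.9 0.65 0.05 0 1.8",
)

```text
time_s: 10.9
position: [0.5538, 0.2729, 0.0711]
orientation: [0.0, 0.687, 0.727, 0.001]
wrist_force: [-1.0, 0.8, 8.4]
finger_gap: 0.0213
grip_force: 30.0
```

play_rows(
  steps="0 0 -1.4 0.27 0.02 0 1.8;0 0 -2.3 0.5 0.03 0 1.8;0 0 -2.3 0.5 0.03 0 1.8",
)

```text
time_s: 11.2
position: [0.5583, 0.2732, 0.0711]
orientation: [0.0, 0.701, 0.713, 0.0]
wrist_force: [-2.1, -0.1, 8.5]
finger_gap: 0.0211
grip_force: 30.0
```

play_rows(
  steps="0 0 -1.4 0.3 0 0 1.8;0 0 -2.3 0.5 0 0 1.8;0 0 -2.3 0.5 0 0 1.8",
)

```text
time_s: 11.5
position: [0.5634, 0.2729, 0.071]
orientation: [0.0, 0.716, 0.698, 0.0]
wrist_force: [-2.6, -0.5, 10.0]
finger_gap: 0.0216
grip_force: 30.0
```

play_rows(
  steps="0 0 0 0 0 0.2 1.8;0 0 0 0 0 0.2 1.8",
)

```text
time_s: 11.7
position: [0.5619, 0.2729, 0.0712]
orientation: [-0.001, 0.715, 0.699, -0.001]
wrist_force: [-2.4, 1.5, -0.6]
finger_gap: 0.0213
grip_force: 30.0
```

Run:
```python
from h import *
np.set_printoptions(precision=4,suppress=True)
f=cam("wrist")
h=cv2.cvtColor(f["img"],cv2.COLOR_RGB2HSV)
k=cv2.inRange(h,(0,120,60),(6,255,255))|cv2.inRange(h,(174,120,60),(180,255,255)); k[:,:230]=0;k[:,330:]=0
k[:150]=0; n,l,st,c=cv2.connectedComponentsWithStats(k)
for i in range(1,n):
    if st[i,4]>80: print(st[i],c[i],atz(f,c[i],.056),atdepth(f,c[i]))
print(ctrl.landmark_of("wrist","lever_knob")[:1])
o=np.hstack([f["img"][60:400,120:450],cv2.resize(cam("side")["img"][130:230,180:320],(476,340),interpolation=cv2.INTER_CUBIC)[:,:460]])
cv2.imwrite("pics/w6.png",cv2.cvtColor(o,cv2.COLOR_RGB2BGR))
```

```text
[258 262  50  27 365] [283.1178 270.4904] [0.5605 0.2595 0.056 ] [0.5611 0.2829 0.1041]
[ 271  345   29   42 1148] [285.5653 365.3423] [0.5605 0.1943 0.056 ] [0.5605 0.1946 0.0564]
[{'point': [281.8, 272.5], 'p': 0.92}]
```

View pics/w6.png

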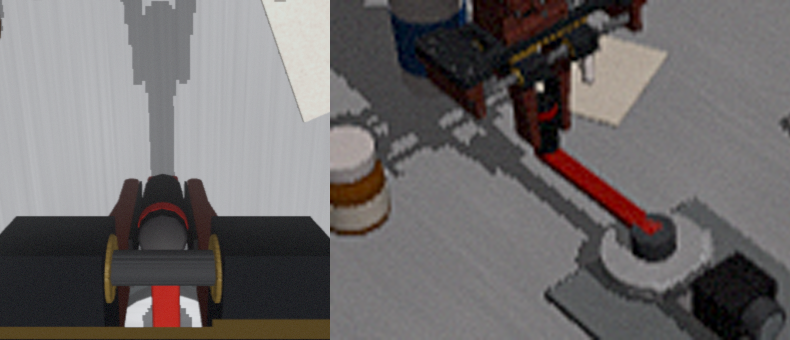

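View w6: the knob is held between the pads (162,230) and the lever is at about 90°, so it is just around half a click. The vertical load is gone. Going on in small steps.

play_rows(
  steps="0 0 -1.1 0.25 0 0 1.8;0 0 -1.1 0.25 0 0 1.8",
)

```text
time_s: 12.05
position: [0.566, 0.2727, 0.0713]
orientation: [0.0, 0.722, 0.691, 0.0]
wrist_force: [2.4, -1.4, -4.3]
finger_gap: 0.0215
grip_force: 30.0
```

play_rows(
  steps="0 0 -1.1 0.25 -0.01 0 1.8;0 0 -1.1 0.25 -0.01 0 1.8",
)

```text
time_s: 12.25
position: [0.5692, 0.2726, 0.0713]
orientation: [0.0, 0.729, 0.684, 0.0]
wrist_force: [2.3, -0.8, -5.8]
finger_gap: 0.0215
grip_force: 30.0
```

play_rows(
  steps="0 0 -1.1 0.25 -0.02 0 1.8;0 0 -1.1 0.25 -0.02 0 1.8",
)

```text
time_s: 12.45
position: [0.5712, 0.2724, 0.0713]
orientation: [0.0, 0.736, 0.677, 0.0]
wrist_force: [1.7, -0.9, -6.8]
finger_gap: 0.0215
grip_force: 30.0
```

play_rows(
  steps="0 0 -0.6 0.12 -0.01 -0.1 1.8;0 0 -0.6 0.12 -0.01 -0.1 1.8",
)

```text
time_s: 12.65
position: [0.5724, 0.2724, 0.0711]
orientation: [0.0, 0.739, 0.674, 0.0]
wrist_force: [0.9, -1.0, -0.2]
finger_gap: 0.0213
grip_force: 30.0
```

play_rows(
  steps="0 0 -1.1 0.25 -0.03 0 1.8;0 0 -1.1 0.25 -0.03 0 1.8",
)

```text
time_s: 12.85
position: [0.5744, 0.2722, 0.0711]
orientation: [-0.0, 0.746, 0.666, 0.0]
wrist_force: [-1.5, -2.4, 4.6]
finger_gap: 0.0216
grip_force: 30.0
```

play_rows(
  steps="0 0 -1.1 0.25 -0.03 0 1.8;0 0 -2.2 0.5 -0.06 0 1.8;0 0 -2.2 0.5 -0.06 0 1.8",
)

```text
time_s: 13.15
position: [0.5788, 0.2718, 0.071]
orientation: [-0.0, 0.758, 0.652, -0.0]
wrist_force: [-3.6, -1.7, 6.6]
finger_gap: 0.0214
grip_force: 30.0
```

First click felt: the force turned over and the zero crossing came at x ≈ 0.5727. On to the second.

play_rows(
  steps="0 0 -1.2 0.25 -0.04 0.1 1.8;0 0 -2 0.45 -0.08 0.1 1.8;0 0 -2 0.45 -0.08 0.1 1.8",
)

```text
time_s: 13.45
position: [0.5826, 0.2711, 0.0711]
orientation: [-0.001, 0.77, 0.639, -0.001]
wrist_force: [-5.2, 1.2, 1.9]
finger_gap: 0.0214
grip_force: 30.0
```

play_rows(
  steps="0 0 -1.2 0.25 -0.06 0 1.8;0 0 -2 0.45 -0.1 0 1.8;0 0 -2 0.45 -0.1 0 1.8",
)

```text
time_s: 13.75
position: [0.587, 0.2704, 0.0711]
orientation: [-0.001, 0.781, 0.625, -0.001]
wrist_force: [-5.4, 1.9, 1.7]
finger_gap: 0.0214
grip_force: 30.0
```

play_rows(
  steps="0 0 -1.2 0.25 -0.06 0 1.8;0 0 -2 0.45 -0.11 0 1.8;0 0 -2 0.45 -0.11 0 1.8",
)

```text
time_s: 14.05
position: [0.5936, 0.2688, 0.0713]
orientation: [0.0, 0.791, 0.611, 0.0]
wrist_force: [1.5, 0.1, -3.8]
finger_gap: 0.0212
grip_force: 30.0
```

play_rows(
  steps="0 0 -1 0.22 -0.07 -0.05 1.8;0 0 -1.9 0.43 -0.14 -0.05 1.8;0 0 -1.9 0.43 -0.14 -0.05 1.8",
)

```text
time_s: 14.35
position: [0.5981, 0.2676, 0.0712]
orientation: [-0.0, 0.801, 0.598, 0.001]
wrist_force: [0.9, 2.7, -0.3]
finger_gap: 0.0216
grip_force: 30.0
```

play_rows(
  steps="0 0 -1.2 0.25 -0.08 0 1.8;0 0 -2.4 0.5 -0.17 0 1.8;0 0 -2.4 0.5 -0.17 0 1.8",
)

```text
time_s: 14.65
position: [0.6021, 0.2663, 0.0712]
orientation: [-0.001, 0.814, 0.581, 0.0]
wrist_force: [-2.0, 5.5, 1.6]
finger_gap: 0.0212
grip_force: 30.0
```

play_rows(
  steps="0 0 -1.2 0.25 -0.1 0 1.8;0 0 -2.4 0.5 -0.19 0 1.8;0 0 -2.4 0.5 -0.19 0 1.8",
)

```text
time_s: 14.95
position: [0.6066, 0.2648, 0.0712]
orientation: [-0.001, 0.826, 0.564, 0.0]
wrist_force: [-2.6, 6.0, 1.6]
finger_gap: 0.0218
grip_force: 30.0
```

Second click complete, with the zero at x ≈ 0.598. Continuing with the third, easing the radial load a little.

play_rows(
  steps="0 0 -1 0.2 -0.05 0 1.8;0 0 -1.8 0.4 -0.12 0 1.8;0 0 -1.8 0.4 -0.12 0 1.8",
)

```text
time_s: 15.25
position: [0.6102, 0.2635, 0.0711]
orientation: [-0.001, 0.834, 0.551, -0.0]
wrist_force: [-4.2, 6.8, 1.6]
finger_gap: 0.0216
grip_force: 30.0
```

play_rows(
  steps="0 0 -1 0.2 -0.09 0 1.8;0 0 -1.8 0.4 -0.19 0 1.8;0 0 -1.8 0.4 -0.19 0 1.8",
)

```text
time_s: 15.55
position: [0.6154, 0.2613, 0.0712]
orientation: [-0.0, 0.843, 0.538, 0.0]
wrist_force: [-0.4, 5.5, 0.9]
finger_gap: 0.0214
grip_force: 30.0
```

play_rows(
  steps="0 0 -1 0.2 -0.1 0 1.8;0 0 -1.8 0.4 -0.2 0 1.8;0 0 -1.8 0.4 -0.2 0 1.8",
)

```text
time_s: 15.85
position: [0.6203, 0.2587, 0.0712]
orientation: [0.0, 0.851, 0.525, 0.001]
wrist_force: [3.2, 2.4, -2.8]
finger_gap: 0.0214
grip_force: 30.0
```

play_rows(
  steps="0 0 -0.7 0.16 -0.08 -0.03 1.8;0 0 -0.7 0.16 -0.08 -0.03 1.8;0 0 -0.7 0.16 -0.08 -0.03 1.8;0 0 -0.7 0.16 -0.08 -0.03 1.8",
)

```text
time_s: 16.25
position: [0.622, 0.2579, 0.0712]
orientation: [0.0, 0.854, 0.52, 0.001]
wrist_force: [3.7, 4.1, 0.7]
finger_gap: 0.0215
grip_force: 30.0
```

Run:
```python
from h import *
np.set_printoptions(precision=4,suppress=True)
s=ctrl.sense();p=np.array(s["position"]);print(p,s["wrist_force"],s["time_s"],"lever deg",np.degrees(np.arctan2(p[1]-.1428,p[0]-.5605)),"target",96.2-34.4)
f=cam("wrist");t=cam("top");sd=cam("side")
h=cv2.cvtColor(f["img"],cv2.COLOR_RGB2HSV)
k=cv2.inRange(h,(0,120,60),(6,255,255))|cv2.inRange(h,(174,120,60),(180,255,255)); k[:300]=0;k[:,:230]=0;k[:,330:]=0
v,u=np.nonzero(k);P=np.array([atz(f,(a,b),.056) for a,b in zip(u,v)]).mean(0);print(P,np.degrees(np.arctan2(P[1]-.1428,P[0]-.5605)))
o=np.hstack([cv2.resize(t["img"][160:260,230:390],None,fx=2.5,fy=2.5,interpolation=cv2.INTER_CUBIC),cv2.resize(sd["img"][150:290,215:400],(330,250),interpolation=cv2.INTER_CUBIC)])
cv2.imwrite("pics/fin.png",cv2.cvtColor(o,cv2.COLOR_RGB2BGR))
```

```text
[0.622  0.2579 0.0712] [3.7114 4.0747 0.6787] 16.25 lever deg 61.89294440229863 target 61.800000000000004
[0.5828 0.1895 0.056 ] 64.45580153921287
```

View pics/fin.png

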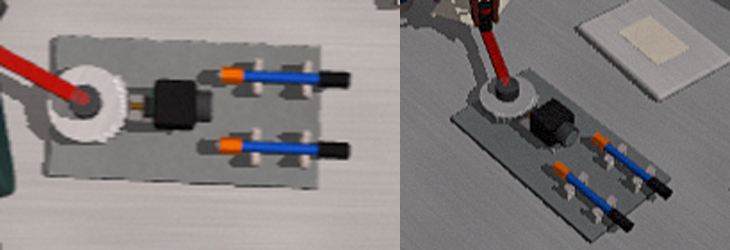

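The final view shows both probes in their Vs, tips at (231,75) and (231,145), the camera not touching anything, and the lever three clicks on. I'll ease the residual load, settle, then hand in.

play_rows(
  steps="0 0 0 0.09 0.07 0 1.8;0 0 0 0.09 0.07 0 1.8;0 0 0 0.09 0.07 0 1.8;0 0 0 0.09 0.07 0 1.8",
)

```text
time_s: 16.8
position: [0.622, 0.258, 0.0711]
orientation: [0.0, 0.854, 0.52, 0.0]
wrist_force: [2.2, 0.4, 4.9]
finger_gap: 0.0216
grip_force: 30.0
```

play_rows(
  steps="0 0 -0.3 0.1 -0.05 0.05 1.8;0 0 -0.3 0.1 -0.05 0.05 1.8;0 0 -0.3 0.1 -0.05 0.05 1.8;0 0 -0.3 0.1 -0.05 0.05 1.8",
)

```text
time_s: 17.2
position: [0.6224, 0.2578, 0.0711]
orientation: [-0.0, 0.856, 0.518, -0.0]
wrist_force: [1.5, 1.6, 4.1]
finger_gap: 0.0215
grip_force: 30.0
```

```bash
python3 -c "
from workcell import ctrl
print(ctrl.job_done())"
```

```text
the job is handed in; nothing more can be done
None
```

The loose probe is in the empty Vs, level with its neighbour and orange tip towards the camera; the lever is three felt clicks on with the knob still held, and the job went in at 17.2 s with no verdict returned.

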